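Refill the pen carousel and hold the red cup at the front

ROBOT

A 7-joint arm with a two-finger parallel gripper is mounted at the origin on the work surface. World frame = base frame: x ahead of the robot, y to its left, z up, the work surface at z = 0. Lengths are in m, angles in rad, forces in N, time in s.
With the tool pointing down it reaches from about 0.425 to 0.875 m from the base axis. Payload 9.9 kg.
Tool frame: the origin (TCP) lies on the centre line of the jaws, within the pads' length; the fingertips stand 22 mm ahead of it and the grasp point (between the pads) lies 3 mm ahead of it (r.nose_length is the z of the fingertips in the tool frame, in m); z points along the fingers, y is the line along which they close (so a half turn about z gives the same grasp; the last joint's range is limited). The gripper opens to 85 mm and grips with 20 to 120 N. Pads are 22 mm wide; open, the fingers measure 114 mm over their backs; the gripper's body (76 mm by 85 mm) begins 54 mm behind the grasp point. The pads swing forward as they close: fully open they stand 13 mm farther back than shut.
Start: joints at [1.14, 0.576, 0.025, 1.437, -0.015, 1.129, -0.057], TCP at [0.229, -0.635, 0.23] pointing down, gripper open.
Joint ranges: [-2.76, 2.76], [-0.34, 2.15], [-1.52, 1.57], [0.19, 2.46], [-1.09, 4.23], [0.17, 1.99], [-2.82, 2.82]. Speed limits (rad/s): [2.22, 2.22, 3.01, 3.01, 3.14, 3.14, 3.14].

INTERFACE

Orientations are given as [roll, pitch, yaw] about the fixed x, y, z axes, in that order (R = Rz(yaw) Ry(pitch) Rx(roll)).
In Python, from workcell import r gives the robot as it stands.
- The arm moves only by the tool jog_arm, never from a script. Its argument "deltas" is a list that holds one entry, the list of rows, each a list of 5 numbers: the shift along the tool's x, y, z in units of 25 mm (1.0 is 25 mm), then the turn about the tool's z in degrees, then the closure, from -1 (fully open) to 1 (shut). In form: [[[tx, ty, tz, twist, hand], ...]]. A call has 1 to 20 rows; each row shifts and turns the commanded pose from where the row before left it, along the tool's axes as they then stand; what a row does not reach is not made up. A row lasts 1/8 s, in which the tool goes at most 62.5 mm and 10.7 degrees, less where a joint would pass 70% of its speed; a pose out of reach is approached as far as the arm can. A call is refused whole if a number of a shift passes 1 or a number of a turn 10.7, either way. A call with a gripper value outside its range is refused whole. The fingers move at their own pace and stop on an object; the grip force is fixed at half the most. Time passes only in rows, so rows that do not move let the fingers close. It gives the time, the measured TCP pose, the force, the opening and the grip force at its end, in the units of the state.
- r.read_state(): the state, without advancing time (a new reading comes with each control period).
- r.camera(name): name is "scene" or "top"; returns a dict with "pixels" (400x640x3 uint8, blue, green, red), "K" (3x3 intrinsics, pixels), "k1" (the pictures are not rectified: a ray, as slopes to the right and down, at radius r is drawn at 1 + k1 r^2 times it, then the intrinsics apply), "world_from_camera" (4x4, takes a point from camera to world coordinates). Camera axes: x right, y up, looking along -z (the intrinsics and any distortion apply to the point x, -y, -z); pixel columns grow to the right and rows downward; lengths in m; the calibration is good to about 2 mm. A picture is of the moment at which its call begins. There is no depth.
- r.finish_job(): hands the job in; it is judged then, once.
Trained networks look in the newest picture that a camera, given by its name, has taken for a name from the list of things; names that differ only in an ending like _2 or _b are one class to them, and where a whole thing is asked for, a point or a joint stands for the part that bears it (a point fixed in the world has none). Each returns a list of dicts, best first, with "p" (0 to 1); they miss things now and then, are a little off and sometimes report something else, mostly with a low value. They report only what shows in the picture. A call takes as long as a camera call. They do not tell look-alikes from the thing itself.
- r.recognise(camera, thing): "bbox" ([left, top, width, height] in pixels, round what is visible of it).
- r.place_of(camera, thing): "centre" ([row, column] in pixels: a listed point, or the origin of a listed thing).
The state is a dict: "time": time; "joint_positions": joint angles; "joint_velocities": joint speeds; "joint_efforts": joint torques, N m; "eef_pos": TCP position; "orientation": TCP orientation; "wrist_force": force on the tool from outside, world axes, zero at the start; "torque": the same for the moment, N m; "width": opening from 0.0 (shut) to 1.0 (fully open); "gripper_force": force on a finger pad.
Only numpy, scipy, OpenCV 4.12 (cv2) and the standard library are available. Lean on these libraries where they do the work, as an engineer would, in place of code of your own. Each camera call takes 0.05 s, during which the arm holds its last target. There are 200 camera calls.

TASK

Stand the loose red pen cup upright in the empty bay of the pen carousel, and only then gently turn the carousel until the red cup is lined up with the white pointer on its foot. Finish while still holding it there: keep a grip on the cup (or on the carousel) so that it stays still, and do not let go. Leave the blue cup, stapler, mug and tape dispenser alone.

Things in the scene. Friction and masses are not known exactly. Their poses are not given: they have to be found in the camera images.
- red_cup: the loose red plastic pen cup, round, straight-sided, empty and open at the top: 60 mm across, 100 mm tall, wall 3 mm, about 0.12 kg. Origin at the centre of its underside, z up through the mouth. It stands upright on the desk at the start.
- blue_cup: a loose blue cup of the same shape and size as the red one; leave it alone. It and the red one may stand in either of two places. Origin at the centre of its underside.
- stand: the carousel's fixed foot, a black disc 200 mm across screwed to the desk, with a white pointer that sticks out at its front. Origin on the carousel's upright axis, at desk height; its own -x axis runs along the pointer (the front); z up.
- pointer (a point): tip of the white arrow-shaped pointer (24 mm wide, head 48 mm wide), 180 mm out from the carousel's axis and 10 mm above the desk; about 65 mm of it shows beyond the tray's edge.
- carousel (a joint): turn of the carousel's tray about its upright axis, rad, growing counter-clockwise seen from above; 0 (or any whole turn) has the empty bay exactly at the pointer. Turns freely either way without stops; its bearing drags with about 0.03 N m and it stays where it is left.
- tray (a point): centre of the tray's top, on its axis. The tray is a grey disc 230 mm across, its top 32 mm above the desk. Four bays at quarter turns, centred 70 mm from the axis: three hold fixed black pen cups (58 mm across, tops 98 mm above the desk, pens up to about 125 mm above the desk), the fourth is empty.
- bay (a point): centre of the floor of the empty bay, 70 mm from the carousel's axis and 32 mm above the desk; moves with the tray. The bay has a red floor and a black collar round it, 68 mm inside, 76 mm outside, 18 mm high: the cup stands in it with 4 mm to spare all round, and a cup moved round while standing in it takes the tray along.
- stapler: black desk stapler, 38 x 140 x 48 mm, long side along its y; leave it alone. Origin at the centre of its underside.
- mug: white mug, 80 mm across, 90 mm tall, handle at its +y; leave it alone. Origin at the centre of its underside.
- tape_dispenser: black tape dispenser, 140 x 50 mm, up to 82 mm tall, long side along its x; leave it alone. Origin at the centre of its underside.
Things that resemble listed ones, but are neither listed nor needed, are in the scene too. Of the things shaped like the red_cup, the red one is meant.

How it is judged:
On the way, in this order (a step that is already met when the one before it is completed fails the run):
1. the red cup stands upright on the floor of the empty bay, before the bay is at the pointer (horizontal distance between red_cup and bay below 0.008 m and z of red_cup in the frame of bay between -0.005 and 0.006 m and angle between red_cup's own z axis and vertical below 0.12 rad and horizontal distance between bay and pointer above 0.12 m), for 0.2 s.
2. the carousel has been turned so that the bay with the red cup is at the pointer (x of bay in the frame of stand below 0 m and y of bay in the frame of stand between -0.01 and 0.01 m and horizontal distance between red_cup and bay below 0.008 m and z of red_cup in the frame of bay between -0.005 and 0.006 m and angle between red_cup's own z axis and vertical below 0.12 rad), for 0.2 s.
At the end, for the whole second after the job is handed in: The red cup stands upright (7 degrees) on its bay's floor (8 mm sideways, 6 mm in height), the bay is in front within 10 mm (8 degrees) of the pointer's line, the carousel is still (under 0.06 rad/s), and the fingers hold cup or carousel with over 1 N (all of step 2 and velocity of joint carousel between -0.06 and 0.06 rad/s and (contact force between the fingers and red_cup above 1 N or contact force between the fingers and carousel above 1 N)); the arm keeps its last pose, push and grip.
It fails at once if the blue cup, stapler, mug or tape dispenser is pushed over 30 mm away or tipped (distance of any of blue_cup, stapler, mug, tape_dispenser from where it was at the start of the episode above 0.03 m or angle between any of blue_cup, stapler, mug, tape_dispenser's own z axis and vertical above 0.4 rad).
It fails at once if the carousel is spun hard (over 5 rad/s) (velocity of joint carousel above 5 rad/s or velocity of joint carousel below -5 rad/s).
It fails at once if the red cup is tipped over (angle between red_cup's own z axis and vertical above 0.8 rad).
It also fails if it takes over 48 s, if anything falls off the work surface, if the arm or the gripper's body presses on something with over 40 N, if the wrist force passes 120 N, or if a joint passes its speed limit or range.

## Working session

There is one attempt and no reset: what is moved stays moved. The work goes in short steps, Python scripts to look and compute and a tool call to move; the robot and the scene stay as the last step left them, time stands still between calls to the robot, and variables do not carry over. Pictures are saved under pics/ and viewed, at most 10 in all, crops included, and the job is handed in when it is done.

Besides the shell and the picture viewer there is one more tool, called after ">>>" as name(argument=value, ...), one argument or row to a line, values as JSON. jog_arm: Moves the arm, as the interface text tells. Its arguments: {"type":"object","properties":{"deltas":{"type":"array"}},"required":["deltas"]}

```bash
mkdir -p pics; cat > h.py <<'E'
import numpy as np, cv2
from workcell import r
def ray(c,px):
    K=np.array(c["K"],float); u=np.array([[[px[1],px[0]]]],float)
    s=cv2.undistortPoints(u,K,np.array([c["k1"],0,0,0],float))[0,0]
    T=np.array(c["world_from_camera"]); d=T[:3,:3]@np.array([s[0],-s[1],-1.]); return T[:3,3],d
def hit(c,px,z):
    o,d=ray(c,px); return o+d*(z-o[2])/d[2]
def proj(c,p):
    T=np.linalg.inv(np.array(c["world_from_camera"])); q=T[:3,:3]@np.array(p)+T[:3,3]
    s=np.array([q[0],-q[1]])/-q[2]; s=s*(1+c["k1"]*(s@s)); K=np.array(c["K"]); return (K@[s[0],s[1],1])[:2]
E
python3 - <<'E'
from h import *
Z=dict(red_cup=0,blue_cup=0,stand=0,pointer=.01,tray=.032,bay=.032,stapler=0,mug=0,tape_dispenser=0)
for n in("top","scene"):
    c=r.camera(n); cv2.imwrite(f"pics/{n}0.png",c["pixels"]); print(n,np.round(np.array(c["world_from_camera"])[:3,3],2),c["k1"])
    for t,z in Z.items():
        for d in r.place_of(n,t)[:3]: print(t,round(d["p"],2),np.round(d["centre"]),np.round(hit(c,d["centre"],z),3))
print(r.read_state())
E
```

```text
top [ 0.46 -0.03  1.26] -0.013725647108839192
red_cup 0.83 [227. 212.] [0.486 0.323 0.   ]
red_cup 0.83 [263. 208.] [0.366 0.338 0.   ]
stand 0.85 [199. 341.] [ 0.569 -0.111  0.   ]
pointer 0.58 [251. 358.] [ 0.395 -0.162  0.01 ]
tray 0.83 [202. 341.] [ 0.556 -0.109  0.032]
tray 0.33 [193. 360.] [ 0.585 -0.175  0.032]
stapler 0.68 [155. 243.] [0.728 0.218 0.   ]
mug 0.96 [140. 300.] [0.776 0.024 0.   ]
tape_dispenser 0.97 [216. 429.] [ 0.504 -0.409  0.   ]
scene [1.04 0.28 0.99] -0.08344556323768249
red_cup 0.94 [226. 464.] [0.363 0.341 0.   ]
red_cup 0.83 [252. 441.] [0.481 0.326 0.   ]
blue_cup 0.57 [223. 388.] [0.49  0.154 0.   ]
stand 0.64 [194. 300.] [ 0.563 -0.114  0.   ]
pointer 0.94 [150. 323.] [ 0.389 -0.152  0.01 ]
tray 0.98 [187. 299.] [ 0.561 -0.118  0.032]
stapler 0.57 [301. 363.] [0.728 0.22  0.   ]
mug 0.87 [279. 296.] [0.782 0.043 0.   ]
tape_dispenser 0.77 [138. 239.] [ 0.509 -0.409 -0.   ]
{'time': 1.0, 'joint_positions': array([ 1.14020805,  0.57568642,  0.02488079,  1.43711326, -0.0150138 ,
        1.12898126, -0.05649954]), 'joint_velocities': array([-0.00152394,  0.00161713,  0.00049213, -0.00016191,  0.00010073,
        0.00079786,  0.00085749]), 'joint_efforts': array([ 3.26848112e-04, -7.65516257e+01,  2.24876426e+00, -2.86303514e+01,
        1.51311303e-02,  2.97014070e-03,  2.73401099e-05]), 'eef_pos': array([ 0.22943982, -0.63481177,  0.23019284]), 'orientation': array([-3.14158756e+00, -2.73874070e-05,  3.46796927e-01]), 'wrist_force': array([ 0.50087559, -0.04893698, -0.39506586]), 'torque': array([-0.00372278, -0.02808305, -0.01763752]), 'gripper_force': 0.0, 'width': 1.0028119284307218}
```

View pics/top0.png

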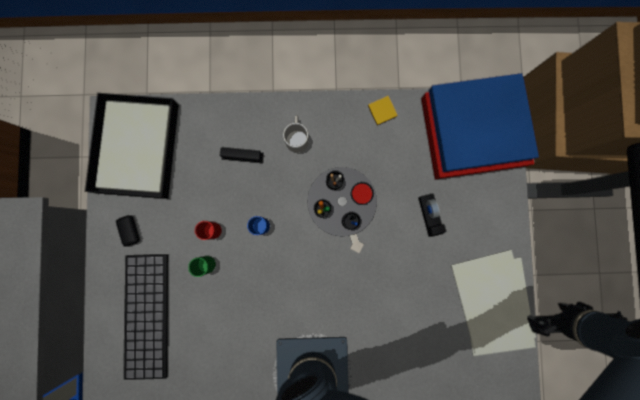

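View pics/scene0.png

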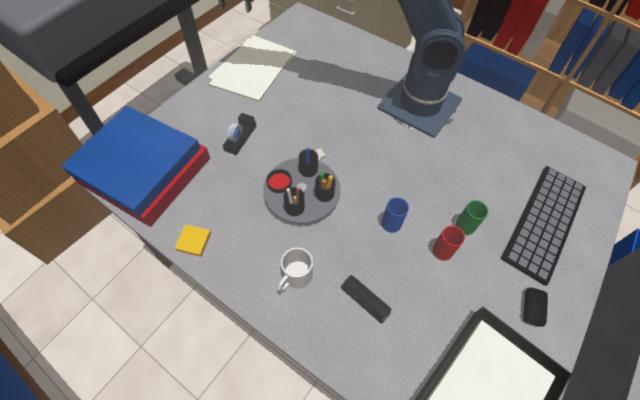

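In the pictures, the cup-shaped things in the top view are red (208,230), green (203,266) and blue (259,226). The fixed black cups and pens sit on the tray. The red one at (208,230), scene (449,243), fits; I'll confirm it with a crop and refine the measurements.

```bash
python3 - <<'E'
from h import *
P={}
for n in("top","scene"):
    c=r.camera(n); im=c["pixels"].astype(int)
    m=((im[...,2]>110)&(im[...,1]<70)&(im[...,0]<70)).astype(np.uint8)
    k,l,s,ce=cv2.connectedComponentsWithStats(m)
    for i in range(1,k):
        if s[i,4]>60: print(n,s[i],np.round(ce[i],1),np.round(hit(c,ce[i][::-1],.032),4),np.round(hit(c,ce[i][::-1],.05),4))
    # tray ellipse: grey disc darker than the desk
    for t,z in(("red_cup",0),("tray",.032),("pointer",.01),("bay",.032),("stand",0)):
        for d in r.place_of(n,t)[:2]: print(n,t,round(d["p"],2),np.round(hit(c,d["centre"],z),4))
    for t in("red_cup","pointer","tray"): 
        for d in r.recognise(n,t)[:2]: print(t,round(d["p"],2),np.round(d["bbox"]))
    if n=="top":
        a=cv2.resize(c["pixels"][150:275,185:400],None,fx=3.7,fy=3.7,interpolation=cv2.INTER_CUBIC); cv2.imwrite("pics/crop1.png",a)
        # predicted tray circle check
E
```

```text
top [426  93 108  84 422] [464.1 155.5] [ 0.7042 -0.5264  0.032 ] [ 0.7007 -0.5192  0.05  ]
top [353 184  19  19 283] [361.8 193.2] [ 0.5854 -0.1787  0.032 ] [ 0.5836 -0.1765  0.05  ]
top red_cup 0.85 [0.3653 0.3387 0.    ]
top red_cup 0.57 [0.4759 0.3258 0.    ]
top tray 0.75 [ 0.5562 -0.1032  0.032 ]
top pointer 0.95 [ 0.3859 -0.1732  0.01  ]
top bay 0.86 [ 0.5833 -0.1771  0.032 ]
top stand 0.43 [ 0.384  -0.1602  0.    ]
red_cup 0.97 [193. 221.  31.  18.]
red_cup 0.63 [189. 256.  31.  20.]
pointer 0.88 [307. 166.  71.  86.]
pointer 0.16 [418. 194.  28.  44.]
scene [140 145  67  74 439] [173.2 181.8] [ 0.7725 -0.4328  0.032 ] [ 0.7776 -0.4194  0.05  ]
scene [268 173  22  16 280] [278.6 180.8] [ 0.5799 -0.1788  0.032 ] [ 0.5886 -0.1702  0.05  ]
scene [434 226  30  34 456] [448.9 242.4] [0.4589 0.3275 0.032 ] [0.4698 0.3266 0.05  ]
scene red_cup 0.77 [0.479 0.32  0.   ]
scene red_cup 0.66 [0.3646 0.3409 0.    ]
scene tray 0.8 [ 0.5619 -0.1171  0.032 ]
scene pointer 0.79 [ 0.3777 -0.1669  0.01  ]
scene bay 0.79 [ 0.5823 -0.1812  0.032 ]
scene bay 0.23 [ 0.4    -0.1497  0.032 ]
scene stand 0.73 [ 0.5666 -0.1068  0.    ]
red_cup 0.81 [457. 201.  29.  32.]
red_cup 0.67 [433. 228.  32.  34.]
pointer 0.73 [266. 146.  75.  78.]
tray 0.57 [265. 147.  73.  73.]
```

View pics/crop1.png

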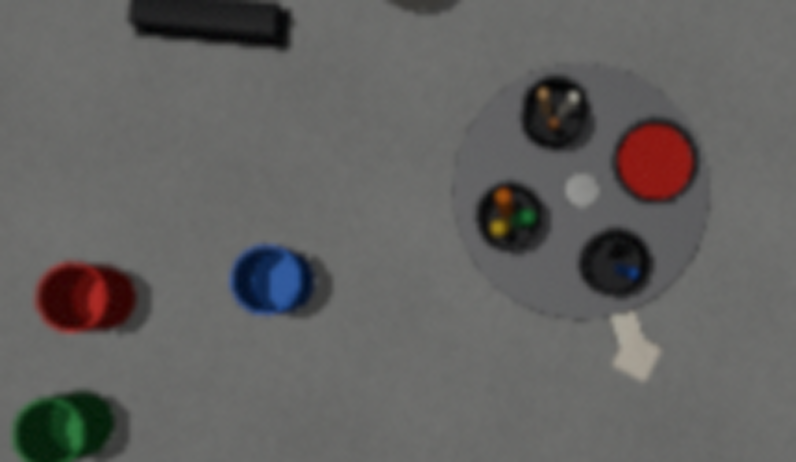

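The red cup is confirmed at crop (85,298), with its mouth toward the left. The bay is at crop (656,160), the tray centre at about (581,191) and the pointer tip at about (643,381). Next I'll fit silhouettes.

```bash
cat >> h.py <<'E'
from scipy.optimize import minimize
def circ(x,y,z,R): t=np.linspace(0,2*np.pi,48); return [(x+R*np.cos(a),y+R*np.sin(a),z) for a in t]
def redmask(c,centre,rad=45):
    im=c["pixels"].astype(int); m=(im[...,2]>35)&(im[...,2]>2*im[...,1])&(im[...,2]>2*im[...,0])
    yy,xx=np.mgrid[:400,:640]; m&=((xx-centre[0])**2+(yy-centre[1])**2<rad**2); return m
def sil(c,pts):
    h=cv2.convexHull(np.array([proj(c,p) for p in pts],np.float32)); o=np.zeros((400*8,640*8),np.uint8)
    cv2.fillPoly(o,[np.round((h+.5)*8).astype(int)],255); return cv2.resize(o,(640,400),interpolation=cv2.INTER_AREA)/255.
def cupfit(cs,x0,z0=0.,h=.1,R=.03,rad=45):
    ms=[redmask(c,proj(c,(x0[0],x0[1],z0+h/2)),rad) for c in cs]
    def one(idx):
        f=lambda q:sum(np.abs(sil(cs[i],circ(*q[:2],z0,R)+circ(*q[:2],z0+h,R))-ms[i]).sum() for i in idx)
        o=minimize(f,x0,method="Nelder-Mead",options=dict(initial_simplex=np.array(x0)+[[0,0],[.01,0],[0,.01]],xatol=2e-4,fatol=.2)); return np.round(o.x,4),round(o.fun),[int(ms[i].sum()) for i in idx]
    return [one([0]),one([1]),one([0,1])]
E
python3 - <<'E'
from h import *
cs=[r.camera("top"),r.camera("scene")]
print("cup",cupfit(cs,[.48,.323]))
print("bay",cupfit(cs,[.584,-.178],z0=.032,h=0.0005,R=.034,rad=20))
c=cs[0]
ce=hit(c,(150+191.5/3.7-.3,185+581.5/3.7-.3),.032); tip=hit(c,(150+381/3.7-.3,185+642/3.7-.3),.01)
print("tray",ce,"tip",tip,np.hypot(*(tip-ce)[:2]),np.degrees(np.arctan2(*(tip-ce)[1::-1])))
c=cs[1]; print(c["K"])
a=cv2.resize(c["pixels"][130:230,250:350],None,fx=6,fy=6,interpolation=cv2.INTER_CUBIC)
for p in circ(*ce[:2],.032,.115): cv2.circle(a,tuple(int(v) for v in (proj(c,p)-[250,130]+.5)*6),1,(0,255,0),-1)
cv2.circle(a,tuple(int(v) for v in (proj(c,tip)-[250,130]+.5)*6),3,(0,255,0),-1)
cv2.imwrite("pics/scene1.png",a)
E
```

```text
cup [(array([0.4767, 0.3222]), 59, [388]), (array([0.4714, 0.3238]), 266, [521]), (array([0.4753, 0.3241]), 332, [388, 521])]
bay [(array([ 0.5856, -0.1783]), 19, [347]), (array([ 0.5797, -0.1793]), 64, [274]), (array([ 0.5837, -0.1781]), 102, [347, 274])]
tray [ 0.5594352  -0.11206995  0.032     ] tip [ 0.38920404 -0.16300715  0.01      ] 0.17768862523942894 -163.34157167253628
[[384.64752228   0.         314.0980095 ]
 [  0.         384.64752228 197.8541364 ]
 [  0.           0.           1.        ]]
```

View pics/scene1.png

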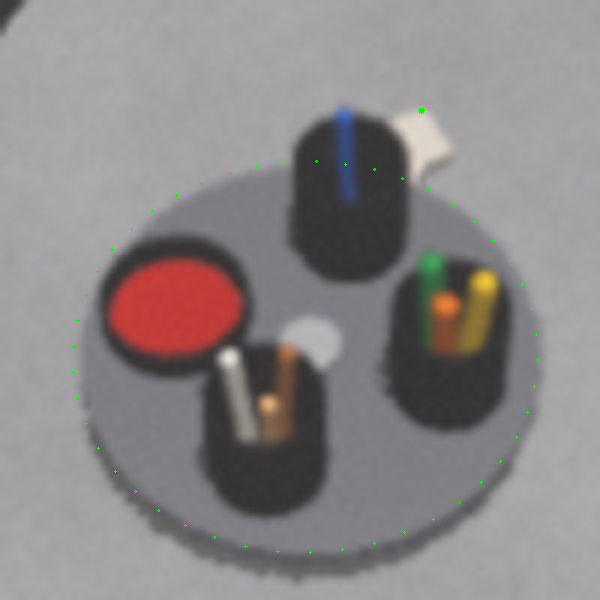

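>>> jog_arm(
  deltas=[
    [[0,0,0,9.94,-1],[0,0,0,9.94,-1],[0.6,-0.97,0,0,-1],[0.6,-0.97,0,0,-1],[0.6,-0.97,0,0,-1],[0.6,-0.97,0,0,-1],[0.6,-0.97,0,0,-1],[0.6,-0.97,0,0,-1],[0.6,-0.97,0,0,-1],[0.6,-0.97,0,0,-1],[0.6,-0.97,0,0,-1],[0.6,-0.97,0,0,-1],[0.6,-0.97,0,0,-1],[0.6,-0.97,0,0,-1],[0.6,-0.97,0,0,-1],[0.6,-0.97,0,0,-1],[0.6,-0.97,0,0,-1],[0.6,-0.97,0,0,-1],[0.6,-0.97,0,0,-1],[0.6,-0.97,0,0,-1]],
  ],
)

```text
time: 4.5
eef_pos: [0.5, -0.1976, 0.2303]
orientation: [3.141, -0.0, -0.0]
wrist_force: [-0.0, -0.1, 0.1]
width: 1.002
gripper_force: 0.0
```

>>> jog_arm(
  deltas=[
    [[-0.046,-1,0,0,-1],[-0.046,-1,0,0,-1],[-0.046,-1,0,0,-1],[-0.046,-1,0,0,-1],[-0.046,-1,0,0,-1],[-0.046,-1,0,0,-1],[-0.046,-1,0,0,-1],[-0.046,-1,0,0,-1],[-0.046,-1,0,0,-1],[-0.046,-1,0,0,-1],[-0.046,-1,0,0,-1],[-0.046,-1,0,0,-1],[-0.046,-1,0,0,-1],[-0.046,-1,0,0,-1],[-0.046,-1,0,0,-1],[-0.046,-1,0,0,-1],[-0.046,-1,0,0,-1],[-0.046,-1,0,0,-1],[-0.046,-1,0,0,-1],[-0.046,-1,0,0,-1]],
  ],
)

```text
time: 7.0
eef_pos: [0.4766, 0.3025, 0.2304]
orientation: [-3.141, -0.0, -0.0]
wrist_force: [0.2, -0.4, 0.1]
width: 0.999
gripper_force: 0.0
```

```bash
python3 - <<'E'
from h import *
c=r.camera("scene"); print(r.read_state()["eef_pos"])
m=redmask(c,proj(c,(.477,.322,.05)),30)
a=c["pixels"][170:290,390:510].copy()
a=cv2.resize(a,None,fx=5,fy=5,interpolation=cv2.INTER_CUBIC)
for z in(0,.1):
  for p in circ(.477,.322,z,.03): cv2.circle(a,tuple(int(v) for v in (proj(c,p)-[390,170]+.5)*5),1,(0,255,0),-1)
cv2.imwrite("pics/s2.png",a)
E
```

```text
[0.47568484 0.30659819 0.23029755]
```

View pics/s2.png

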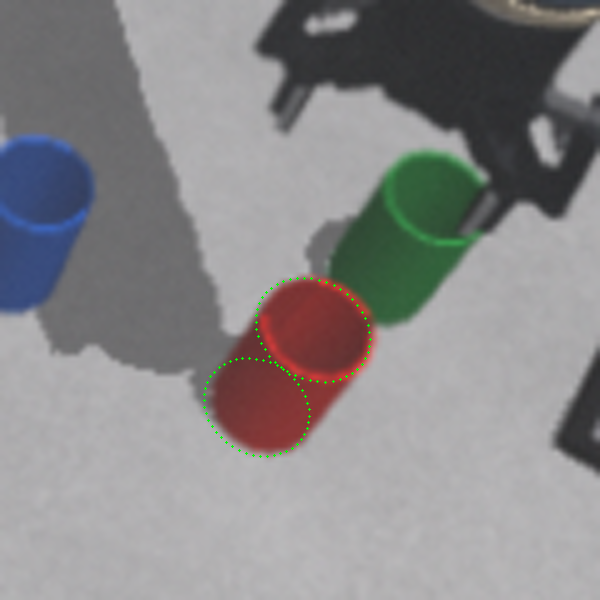

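The overlay fits the red cup: its mouth is at crop (315,330) and its foot at (260,405). The gripper is above and behind it, so I'll descend and grip.

>>> jog_arm(
  deltas=[
    [[0.05,-0.62,0,0,-1],[0,0,0,0,-1],[0,0,0.9,0,-1],[0,0,0.9,0,-1],[0,0,0.9,0,-1],[0,0,0.9,0,-1],[0,0,0.9,0,-1],[0,0,0.9,0,-1],[0,0,0.9,0,-1],[0,0,0,0,-1],[0,0,0,0,0.6],[0,0,0,0,0.6],[0,0,0,0,0.6],[0,0,0,0,0.6],[0,0,0,0,0.6],[0,0,0,0,0.6]],
  ],
)

```text
time: 9.05
eef_pos: [0.4788, 0.3176, 0.0745]
orientation: [-3.14, -0.002, -0.0]
wrist_force: [-0.3, 0.2, 6.1]
width: 0.692
gripper_force: 62.5
```

>>> jog_arm(
  deltas=[
    [[0,0,-0.5,0,0.6],[0,0,-0.9,0,0.6],[0,0,-0.9,0,0.6],[0,0,-0.9,0,0.6],[0,0,-0.9,0,0.6],[0,0,-0.9,0,0.6],[0,0,-0.9,0,0.6],[0.1,0.5,-0.4,0,0.6],[0.2,1,0,0,0.6],[0.2,1,0,0,0.6],[0.2,1,0,0,0.6],[0.2,1,0,0,0.6],[0.2,1,0,0,0.6],[0.2,1,0,0,0.6],[0.2,1,0,0,0.6],[0.2,1,0,0,0.6],[0.2,1,0,0,0.6],[0.2,1,0,0,0.6]],
  ],
)

```text
time: 11.3
eef_pos: [0.5299, 0.0526, 0.2303]
orientation: [3.141, 0.0, -0.001]
wrist_force: [0.1, 0.7, -1.2]
width: 0.692
gripper_force: 64.3
```

>>> jog_arm(
  deltas=[
    [[0.25,1,0,0,0.6],[0.25,1,0,0,0.6],[0.25,1,0,0,0.6],[0.25,1,0,0,0.6],[0.25,1,0,0,0.6],[0.25,1,0,0,0.6],[0.25,1,0,0,0.6],[0.25,1,0,0,0.6],[0.1,0.5,0,0,0.6],[0,0,0,0,0.6],[0,0,0,0,0.6]],
  ],
)

```text
time: 12.68
eef_pos: [0.5825, -0.1567, 0.2302]
orientation: [-3.141, 0.0, 0.001]
wrist_force: [0.6, -0.2, -1.1]
width: 0.692
gripper_force: 64.3
```

```bash
python3 - <<'E'
from h import *
s=r.read_state(); e=s["eef_pos"]; print(e,s["orientation"],s["width"],s["time"])
c=r.camera("scene"); z0=e[2]-.0745
print(proj(c,e))
a=cv2.resize(c["pixels"][100:230,220:370],None,fx=4.6,fy=4.6,interpolation=cv2.INTER_CUBIC)
for z in(z0,z0+.1):
  for p in circ(e[0],e[1],z,.03): cv2.circle(a,tuple(int(v) for v in (proj(c,p)-[220,100]+.5)*4.6),1,(0,255,0),-1)
for p in circ(.585,-.178,.032,.034): cv2.circle(a,tuple(int(v) for v in (proj(c,p)-[220,100]+.5)*4.6),1,(255,255,0),-1)
cv2.imwrite("pics/s3.png",a)
E
```

```text
[ 0.58252792 -0.15672543  0.23019063] [-3.14077433e+00  2.63074511e-04  8.54072057e-04] 0.6924553091065693 12.675
[279.54757648 142.27085721]
```

View pics/s3.png

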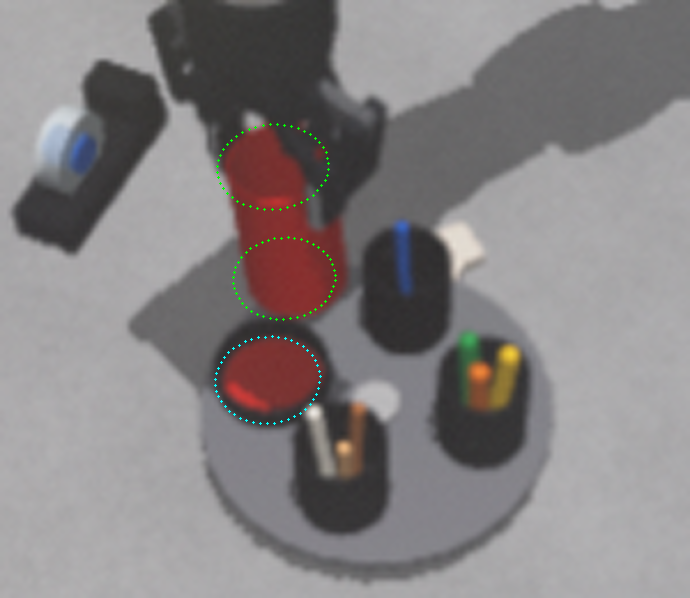

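>>> jog_arm(
  deltas=[
    [[0.1,0.85,0,0,0.6],[0,0,0,0,0.6],[0,0,0.8,0,0.6],[0,0,0.8,0,0.6],[0,0,0.8,0,0.6],[0,0,0.8,0,0.6],[0,0,0,0,0.6],[0,0,0,0,0.6]],
  ],
)

```text
time: 13.72
eef_pos: [0.5856, -0.1793, 0.1509]
orientation: [3.141, -0.001, -0.0]
wrist_force: [-0.4, 0.4, -0.6]
width: 0.691
gripper_force: 64.4
```

```bash
python3 - <<'E'
from h import *
s=r.read_state(); e=s["eef_pos"]; print(e,s["time"]); z0=e[2]-.0745
out=[]
for n in("scene","top"):
    c=r.camera(n); C=proj(c,(.585,-.178,.08)); u0,v0=(C-[32,36]).astype(int)
    a=cv2.resize(c["pixels"][v0:v0+72,u0:u0+64],None,fx=6,fy=6,interpolation=cv2.INTER_CUBIC)
    a=np.clip(a.astype(float)*1.8,0,255).astype(np.uint8)
    D=lambda pts,col:[cv2.circle(a,tuple(int(v) for v in (proj(c,p)-[u0,v0]+.5)*6),1,col,-1) for p in pts]
    D(circ(*e[:2],z0,.03)+circ(*e[:2],z0+.1,.03),(0,255,0)); D(circ(.585,-.178,.05,.038),(255,255,0)); D(circ(.5594,-.112,.032,.115),(255,255,0))
    out.append(a)
cv2.imwrite("pics/s4.png",np.hstack(out))
E
```

```text
[ 0.58563054 -0.17925912  0.15090774] 13.725
```

View pics/s4.png

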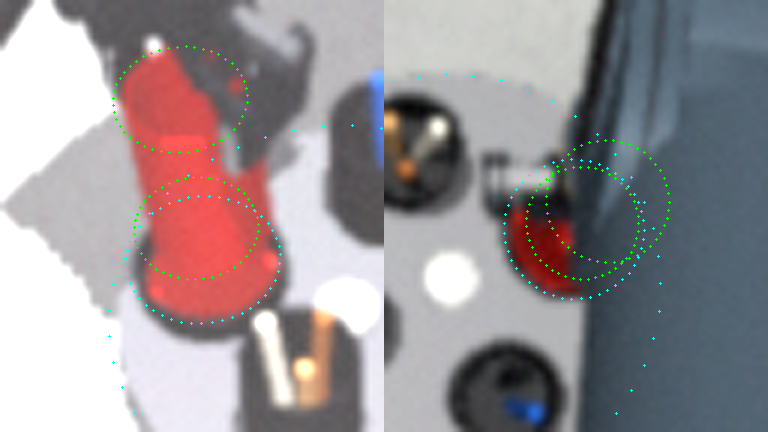

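The left half shows the cup (centre about (205,200)) above the collar (205,265). The cup seems slightly to the right and maybe tilted against the prediction. I'll check the edges row by row.

```bash
python3 - <<'E'
from h import *
e=r.read_state()["eef_pos"]; z0=e[2]-.0745
c=r.camera("scene"); im=c["pixels"].astype(int)
np.save("cur.npy",im)
m=redmask(c,proj(c,(.585,-.178,.08)),36)
s=sil(c,circ(*e[:2],z0,.03)+circ(*e[:2],z0+.1,.03))>.5
b=sil(c,circ(.585,-.178,.032,.034))>.5
for v in range(140,200,2):
    f=lambda q:(np.where(q[v])[0][[0,-1]].tolist() if q[v].any() else None)
    print(v,f(m),f(s),f(b))
E
```

```text
140 None None None
142 None None None
144 None [270, 278] None
146 [268, 272] [266, 282] None
148 [266, 273] [264, 283] None
150 [265, 283] [263, 284] None
152 [265, 277] [263, 284] None
154 [265, 278] [263, 285] None
156 [266, 279] [263, 285] None
158 [266, 279] [264, 285] None
160 [267, 279] [264, 285] None
162 [267, 279] [264, 285] None
164 [268, 286] [265, 285] None
166 [268, 287] [265, 286] None
168 [268, 287] [265, 286] None
170 [269, 287] [266, 286] None
172 [269, 287] [266, 286] None
174 [270, 288] [266, 286] [273, 283]
176 [270, 287] [267, 286] [270, 286]
178 [270, 289] [268, 284] [268, 288]
180 [270, 289] [269, 282] [267, 289]
182 [269, 288] [274, 277] [267, 289]
184 [269, 287] None [267, 288]
186 [272, 285] None [268, 288]
188 None None [269, 286]
190 None None [271, 283]
192 None None None
194 None None None
196 None None None
198 None None None
```

>>> jog_arm(
  deltas=[
    [[0.1,0.03,0,0,0.6],[0,0,0.3,0,0.6],[0,0,0.3,0,0.6],[0,0,0.3,0,0.6],[0,0,0.2,0,0.6],[0,0,0.15,0,0.6],[0,0,0,0,0.6]],
  ],
)

```text
time: 14.75
eef_pos: [0.5876, -0.1798, 0.1187]
orientation: [-3.141, 0.0, -0.0]
wrist_force: [0.1, 0.4, -1.3]
width: 0.694
gripper_force: 64.4
```

>>> jog_arm(
  deltas=[
    [[0,0,0.12,0,0.6],[0,0,0.12,0,0.6],[0,0,0.12,0,0.6],[0,0,0,0,0.6]],
  ],
)

```text
time: 15.25
eef_pos: [0.5876, -0.1798, 0.1097]
orientation: [-3.141, 0.0, -0.0]
wrist_force: [-0.9, -0.0, -0.2]
width: 0.693
gripper_force: 64.4
```

>>> jog_arm(
  deltas=[
    [[0,0,0.06,0,0.6],[0,0,0.05,0,0.6],[0,0,0,0,0.6]],
  ],
)

```text
time: 15.62
eef_pos: [0.5877, -0.1799, 0.1071]
orientation: [-3.142, 0.0, -0.0]
wrist_force: [-0.1, 0.4, -0.2]
width: 0.691
gripper_force: 64.4
```

```bash
python3 - <<'E'
from h import *
s=r.read_state(); e=s["eef_pos"]; print(e,s["wrist_force"],s["torque"])
c=r.camera("scene"); C=proj(c,(.585,-.178,.08)); u0,v0=(C-[45,45]).astype(int)
a=cv2.resize(c["pixels"][v0:v0+80,u0:u0+90],None,fx=6,fy=6,interpolation=cv2.INTER_CUBIC)
cv2.imwrite("pics/s5.png",np.clip(a.astype(float)*1.8,0,255).astype(np.uint8))
E
```

```text
[ 0.58769579 -0.17986937  0.10710218] [-0.08815412  0.40130286 -0.18552779] [ 0.00028235 -0.01563056  0.02664684]
```

View pics/s5.png

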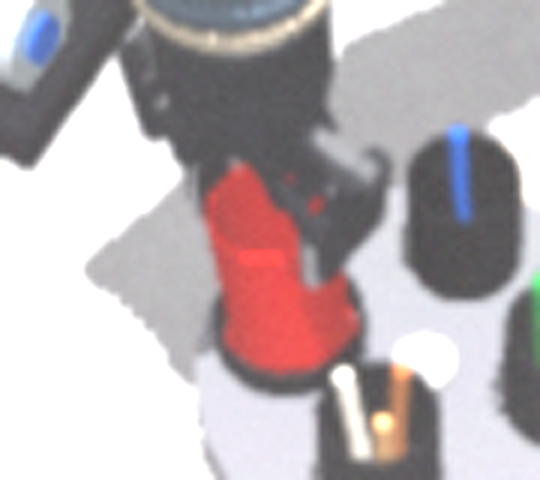

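>>> jog_arm(
  deltas=[
    [[0,0,0.05,0,0.6],[0,0,0,0,0.6]],
  ],
)

```text
time: 15.92
eef_pos: [0.5883, -0.1799, 0.1065]
orientation: [3.141, -0.001, -0.0]
wrist_force: [0.7, 1.4, 5.0]
width: 0.692
gripper_force: 64.9
```

```bash
python3 - <<'E'
import numpy as np
w=np.array([.3,.6]+[1]*15+[.8,.5,.3]); a=np.radians(-68.4-94.9*np.r_[0,np.cumsum(w)/w.sum()])
p=.07*np.c_[np.cos(a),np.sin(a)]; d=np.diff(p,axis=0)/.025
print([[round(x,2),round(-y,2),0,0,.6] for x,y in d]); print(p[-1]-p[0])
E
```

```text
[[np.float64(-0.07), np.float64(0.03), 0, 0, 0.6], [np.float64(-0.15), np.float64(0.05), 0, 0, 0.6], [np.float64(-0.26), np.float64(0.06), 0, 0, 0.6], [np.float64(-0.26), np.float64(0.04), 0, 0, 0.6], [np.float64(-0.26), np.float64(0.01), 0, 0, 0.6], [np.float64(-0.26), np.float64(-0.01), 0, 0, 0.6], [np.float64(-0.26), np.float64(-0.04), 0, 0, 0.6], [np.float64(-0.26), np.float64(-0.06), 0, 0, 0.6], [np.float64(-0.25), np.float64(-0.08), 0, 0, 0.6], [np.float64(-0.24), np.float64(-0.11), 0, 0, 0.6], [np.float64(-0.23), np.float64(-0.13), 0, 0, 0.6], [np.float64(-0.22), np.float64(-0.15), 0, 0, 0.6], [np.float64(-0.2), np.float64(-0.17), 0, 0, 0.6], [np.float64(-0.19), np.float64(-0.19), 0, 0, 0.6], [np.float64(-0.17), np.float64(-0.21), 0, 0, 0.6], [np.float64(-0.15), np.float64(-0.22), 0, 0, 0.6], [np.float64(-0.12), np.float64(-0.23), 0, 0, 0.6], [np.float64(-0.08), np.float64(-0.19), 0, 0, 0.6], [np.float64(-0.04), np.float64(-0.12), 0, 0, 0.6], [np.float64(-0.02), np.float64(-0.08), 0, 0, 0.6]]
[-0.09281629  0.04496912]
```

>>> jog_arm(
  deltas=[
    [[0,0,-0.02,0,0.6],[-0.07,0.03,0,0,0.6],[-0.15,0.05,0,0,0.6],[-0.26,0.06,0,0,0.6],[-0.26,0.04,0,0,0.6],[-0.26,0.01,0,0,0.6],[-0.26,-0.01,0,0,0.6],[-0.26,-0.04,0,0,0.6]],
  ],
)

```text
time: 16.92
eef_pos: [0.5501, -0.1835, 0.1068]
orientation: [3.141, -0.002, -0.0]
wrist_force: [4.5, 2.3, 3.9]
width: 0.692
gripper_force: 65.0
```

>>> jog_arm(
  deltas=[
    [[-0.26,-0.06,0,0,0.6],[-0.25,-0.08,0,0,0.6],[-0.24,-0.11,0,0,0.6],[-0.23,-0.13,0,0,0.6],[-0.22,-0.15,0,0,0.6],[-0.2,-0.17,0,0,0.6],[-0.19,-0.19,0,0,0.6],[-0.17,-0.21,0,0,0.6],[-0.15,-0.22,0,0,0.6],[-0.12,-0.23,0,0,0.6],[-0.08,-0.19,0,0,0.6],[-0.04,-0.12,0,0,0.6],[-0.02,-0.08,0,0,0.6],[0,0,0,0,0.6]],
  ],
)

```text
time: 18.68
eef_pos: [0.4947, -0.1349, 0.1064]
orientation: [3.141, 0.001, -0.0]
wrist_force: [3.0, -2.7, 7.0]
width: 0.69
gripper_force: 64.8
```

```bash
python3 - <<'E'
from h import *
s=r.read_state(); print(s["eef_pos"],s["wrist_force"],s["torque"],s["time"])
out=[]
for n in("scene","top"):
    c=r.camera(n); C=proj(c,(.54,-.12,.06)); u0,v0=(C-[42,42]).astype(int)
    a=cv2.resize(c["pixels"][v0:v0+90,u0-6:u0+74],None,fx=5,fy=5,interpolation=cv2.INTER_CUBIC)
    a=np.clip(a.astype(float)*1.6,0,255).astype(np.uint8)
    out.append(a)
cv2.imwrite("pics/s6.png",np.hstack(out))
for n in("scene","top"):
    c=r.camera(n); 
    for d in r.place_of(n,"bay")[:2]: print(n,round(d["p"],2),d["centre"],hit(c,d["centre"],.032))
    for d in r.place_of(n,"red_cup")[:3]: print(n,round(d["p"],2),d["centre"],hit(c,d["centre"],.032))
E
```

```text
[ 0.49470053 -0.13487871  0.10640902] [ 3.02179667 -2.73933565  6.98334362] [-0.82887752 -0.51181804 -0.19592743] 18.675
scene 0.64 [166.3, 308.9] [ 0.48266597 -0.13779831  0.032     ]
scene 0.75 [226.7, 468.5] [0.38047429 0.3519856  0.032     ]
scene 0.66 [169.6, 308.4] [ 0.49358351 -0.13159564  0.032     ]
top 0.8 [221.3, 349.8] [ 0.49345446 -0.13627141  0.032     ]
top 0.62 [262.2, 205.9] [0.37207845 0.33521777 0.032     ]
```

View pics/s6.png

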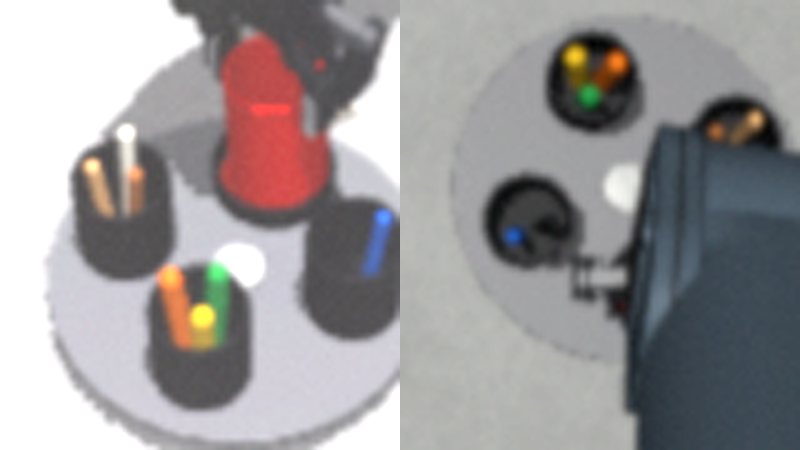

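The cup stands in the bay toward the pointer side, at scene crop (272,170). I'll fit the tray's angle from the two fully visible fixed cups, and check the same fit on the first top picture.

```bash
python3 - <<'E'
from h import *
O=(.5594,-.112)
def fit(c,im,base,ks,O=O):
    g=im.astype(int).max(2); best=[]
    for a in np.arange(base-14,base+14,1.):
        s=0
        for k in ks:
            t=np.radians(a+90*k); x,y=O[0]+.07*np.cos(t),O[1]+.07*np.sin(t)
            w=sil(c,circ(x,y,.032,.029)+circ(x,y,.098,.029)); w2=sil(c,circ(x,y,.032,.036)+circ(x,y,.098,.036))
            dark=np.clip((95-g)/40.,0,1); s+=(dark*w).sum()-(dark*(w2-w)).sum()
        best.append((s,a))
    b=np.array(best); i=b[:,0].argmax(); lo=max(i-4,0); q=np.polyfit(b[lo:i+5,1],b[lo:i+5,0],2); return round(-q[1]/2/q[0],1),round(b[i,0])
for n in("top","scene"):
    c=r.camera(n); im0=cv2.imread(f"pics/{n}0.png")
    print(n,"start",fit(c,im0,-68.4,(1,2,3)),"now",fit(c,c["pixels"],-163.3,(2,3) if n=="top" else (1,2,3)))
    # pointer shaft/head in the start picture: light pixels beyond the tray
    hsv=im0.astype(int); C=proj(c,(.41,-.157,.01)); yy,xx=np.mgrid[:400,:640]
    th=np.percentile(hsv.min(2)[(xx-C[0])**2+(yy-C[1])**2<400],50)+25
    m=(hsv.min(2)>th)&((xx-C[0])**2+(yy-C[1])**2<22**2)
    P=np.array([hit(c,(v,u),.01)[:2] for v,u in zip(*np.where(m))])-O
    rr=np.hypot(*P.T); P=P[(rr>.117)&(rr<.19)]; mm=P.mean(0); print("ptr",len(P),np.degrees(np.arctan2(mm[1],mm[0])),np.hypot(*P.T).max())
E
```

```text
top start (np.float64(-69.9), 683) now (np.float64(-161.2), 451)
ptr 136 -162.52872489538044 0.17534852538329015
scene start (np.float64(-70.0), 970) now (np.float64(-159.2), 1000)
ptr 43 -165.6555389671814 0.17465053080102258
```

>>> jog_arm(
  deltas=[
    [[-0.01,-0.05,0,0,0.6],[-0.02,-0.07,0,0,0.6],[0,0,0,0,0.6],[0,0,0,0,0.6],[0,0,0,0,0.6],[0,0,0,0,0.6]],
  ],
)

```text
time: 19.92
eef_pos: [0.4939, -0.1321, 0.1064]
orientation: [3.141, 0.001, -0.0]
wrist_force: [1.0, -2.9, 6.1]
width: 0.692
gripper_force: 64.7
```

```bash
python3 - <<'E'
from h import *
O=(.5594,-.112); s=r.read_state(); print(s["eef_pos"],s["wrist_force"],s["gripper_force"],s["time"])
for n,ks in(("top",(2,3)),("scene",(1,2,3))):
    c=r.camera(n); g=c["pixels"].astype(int).max(2); dark=np.clip((95-g)/40.,0,1); b=[]
    for a in np.arange(-177,-149,1.):
        t=0
        for k in ks:
            q=np.radians(a+90*k); x,y=O[0]+.07*np.cos(q),O[1]+.07*np.sin(q)
            w=sil(c,circ(x,y,.032,.029)+circ(x,y,.098,.029)); w2=sil(c,circ(x,y,.032,.036)+circ(x,y,.098,.036)); t+=(dark*(2*w-w2)).sum()
        b.append((a,t))
    b=np.array(b); i=b[:,1].argmax(); q=np.polyfit(*b[max(i-4,0):i+5].T,2); print(n,-q[1]/2/q[0])
E
```

```text
[ 0.4939474  -0.13211308  0.10638806] [ 0.98626193 -2.91753065  6.13105739] 64.74132948322222 19.925
top -163.6051641883097
scene -161.61378298325903
```

```bash
python3 -c "
from workcell import r
print(r.finish_job())"
```

```text
the job is handed in; nothing more can be done
None
```

The red cup stands in the carousel bay, turned to within about 2° of the white pointer by camera measurement (8° allowed). The gripper is still holding it at about 65 N, and I handed the job in at about 20 s of the 48 s allowed; the hand-in returned no verdict.

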